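# Latch a specimen carrier and prove it by a tug

### The job

Fit the loose white specimen carrier whose outline fills the open gap beside the plate already in the grey metal holder: set it in the gap and press it down until both spring catches snap over its ends. Then, by its grip rib, give it a firm upward tug to prove that it is latched; if it lifts free, reseat it, press harder and tug again. Leave it latched flat in the holder and let go, without forcing it and without shifting the two other look-alike carriers from where they lie.

Things in the scene. Friction and masses are not known exactly. Their poses are not given: they have to be found in the camera images.
- carrier_grip (a point): Grasp point of the L-shaped carrier that fits: on its grip rib's centre, 32 mm above the plate's underside. The rib, 30 mm long (x), 16 mm wide (y), from 8 to 44 mm above the underside, stands amid the long leg: grip it across y, fingertips more than 8 mm above the underside. x along the long leg, y towards the ear, z up.
- carrier: The same carrier, 80 g: white plastic plate 8 mm thick, long leg 84 x 30 mm centred on the origin, and at its +x end an ear (x = 14 to 42 mm) reaching to y = +45 mm. Origin: underside, below the rib; axes as carrier_grip. A vial lies on the ear at y = 37 mm, top 17 mm above the underside.
- mirror_carrier_grip (a point): The same point on a look-alike that does not fit: a mirror-image L, its ear reaching to y = -45 mm at the +x end. Not to be moved.
- tee_carrier_grip (a point): The same point on another look-alike that does not fit: a T, its ear at the middle of the long leg, reaching to y = +45 mm. Not to be moved.
- pocket (a point): Centre of the gap for the long leg, on its floor, 8 mm above the bench, in a fixed 150 x 100 mm grey metal holder. x, y, z: how the carrier's x, y, z must point (fits one way only). Seated, carrier_grip is 32 mm above it. Round-topped guides and a fixed 58 x 38 mm white plate on the +y side beside the ear, all 8 mm high, leave 1.5 to 2 mm clearance.
- catch_right: Steel spring catch at the +x end of the gap, 14 mm wide, at y = 0 of pocket; slides outwards against a spring, up to 8 mm. Its nose reaches 4.5 mm over the carrier's end, underside 9.5 mm above the gap's floor: 1.5 mm of play over a seated plate; its steep cam rises to 26 mm. Origin: under pocket, on the bench.
- catch_left: The same catch at the -x end. The carrier meets both cams about 20 mm above its seat and snaps in within the last 2 mm. Hidden friction decides the press needed: roughly 7 to 16 N in all. Unsnapped, it sits 2 mm or more high and lifts free; latched, a pull raises it by the play only. A tug of 6 to 12 N is right. Origin: under pocket, on the bench.

How it is judged:
On the way, in this order (a step that is already met when the one before it is completed fails the run):
1. the L carrier is fully down in the gap, level and latched (z of carrier_grip in the frame of pocket between 0.0295 and 0.0335 m and horizontal distance between carrier_grip and pocket below 0.005 m and angle between the x axis of carrier_grip and the x axis of pocket, either way round below 0.1 rad and angle between carrier_grip's own z axis and vertical below 0.06 rad), for 0.2 s.
2. held by the fingers and tugged upward, it bears on a catch with more than 2.5 N and stays within 4 mm of its seat ((contact force between carrier and catch_left above 2.5 N or contact force between carrier and catch_right above 2.5 N) and contact force between the fingers and carrier above 1 N and z of carrier_grip in the frame of pocket between 0.0322 and 0.036 m), for 0.03 s.
At the end, for the whole second after the job is handed in: The L carrier lies fully home in the holder's gap, no more than 1.5 mm above its seat, within 5 mm and 0.1 rad of the gap's middle and direction, level within 0.06 rad, at rest and released (all of step 1 and linear speed of carrier below 0.02 m/s and contact force between the fingers and carrier below 0.1 N); the robot touches nothing.
It fails at once if the mirror-image carrier is shifted by more than 25 mm (distance of mirror_carrier_grip from where it was at the start of the episode above 0.025 m).
It fails at once if the T-shaped carrier is shifted by more than 25 mm (distance of tee_carrier_grip from where it was at the start of the episode above 0.025 m).
It fails at once if the carrier is pressed or pulled against the holder with more than 70 N (contact force between carrier and holder above 70 N).
It also fails if it takes over 58 s, if anything falls off the work surface, if the arm or the gripper's body presses on something with over 40 N, if the wrist force passes 120 N, or if a joint passes its speed limit or range.

### The arm

A 6-joint arm with a two-finger parallel gripper is mounted at the origin on the work surface. World frame = base frame: x ahead of the robot, y to its left, z up, the work surface at z = 0. Lengths are in m, angles in rad, forces in N, time in s.
With the tool pointing down it reaches from about 0.35 to 0.85 m from the base axis. Payload 8.1 kg.
Tool frame: the origin (TCP) lies on the mounting face of the last link; the fingertips stand 186 mm ahead of it and the grasp point (between the pads) lies 167 mm ahead of it; z points along the fingers, y is the line along which they close (so a half turn about z gives the same grasp; the last joint's range is limited). The gripper opens to 93 mm and grips with 3 to 60 N. Pads are 15 mm wide; open, the fingers measure 128 mm over their backs; the gripper's body (75 mm by 188 mm) begins 65 mm behind the grasp point.
Start: joints at [1.142, 0.13, 1.488, -0, 1.523, -0.085], TCP at [0.202, 0.565, 0.405] pointing down, gripper open.
Joint ranges: [-2.96, 2.96], [-0.89, 2.26], [0.02, 2.5], [-1.34, 4.48], [0, 2.73], [-2.66, 2.66]. Speed limits (rad/s): [2.39, 2.39, 2.79, 3.14, 3.14, 3.14].

### API

Orientations are given as a rotation vector (axis times angle).
In Python, from plant import * gives the robot as it stands. The module is installed in compiled form; this text tells all that it offers.
- The arm moves only by the tool arm_command, never from a script. Its argument "increments" is a list of rows, each a list of 6 numbers: the shift along the tool's x, y, z in units of 0.2 m (1.0 is 0.2 m), then the turn, a rotation vector about the tool's x, y, z in units of pi rad (1.0 is pi rad). A call has exactly 5 rows; each row is the pose to reach, as a shift and turn from the pose commanded when the call began, along the tool's axes at that moment, turning the shorter way round; what a row does not reach only later rows make up. A row lasts 1/8 s, in which the tool goes at most 62.5 mm and 10.7 degrees, less where a joint would pass 70% of its speed; a pose out of reach is approached as far as the arm can. A call with a number of a shift or a turn outside -1 to 1 is refused whole. A call with a gripper value outside its range is refused whole. "fingers" is the closure, from -1 (fully open) to 1 (shut), set as the call begins (left out, the last holds). The fingers move at their own pace and stop on an object; "force" is the grip in N (left out, the last holds). Time passes only in rows, so rows that repeat a pose let the fingers close, or fill a call up. It gives the time, the measured TCP pose, the force, the opening and the grip force at its end, in the units of the state.
- read_state(): the state, without advancing time (a new reading comes with each control period).
- read_camera(name): name is "scene" or "top" or "wrist"; returns a dict with "image" (400x640x3 uint8, red, green, blue), "fx", "fy", "cx", "cy" (pixels), "T" (4x4, takes a point from camera to world coordinates). Camera axes: x right, y down, z forward; pixel columns grow to the right and rows downward; lengths in m; the calibration is good to about 2 mm. The wrist camera is an equidistant fisheye: a pixel r from the principal point sees the ray r / f radians off the axis. A picture is of the moment at which its call begins. There is no depth.
- close_job(): hands the job in; it is judged then, once.
The state is a dict: "t": time; "q": joint angles; "dq": joint speeds; "joint_torque": joint torques, N m; "tool_pos": TCP position; "orientation": TCP orientation; "force": force on the tool from outside, world axes, zero at the start; "wrist_torque": the same for the moment, N m; "opening": finger opening in m; "gripper_force": force on a finger pad.
Only numpy, scipy, OpenCV 4.12 (cv2) and the standard library are available. Lean on these libraries where they do the work, as an engineer would, in place of code of your own. Each camera call takes 0.05 s, during which the arm holds its last target. There are 200 camera calls.

## Working session

There is one attempt and no reset: what is moved stays moved. The work goes in short steps, Python scripts to look and compute and a tool call to move; the robot and the scene stay as the last step left them, time stands still between calls to the robot, and variables do not carry over. Pictures are saved under pics/ and viewed, at most 10 in all, crops included, and the job is handed in when it is done.

Besides the shell and the picture viewer there is one more tool, called after "Call:" as name([rows], argument=value, ...), one row to a line, values as JSON. arm_command: Moves the arm, as the interface text tells. Shifts and turns lie within -1 to 1; 1 stands for 0.2 m of shift or pi rad of turn. Its arguments: {"type":"object","properties":{"increments":{"type":"array","items":{"type":"array","items":{"type":"number","minimum":-1,"maximum":1}}},"fingers":{"type":"number"},"force":{"type":"number"}},"required":["increments"]}

```bash
mkdir -p pics
python3 - <<'E'
from plant import *
import cv2,numpy as np,pickle
s=read_state();print({k:np.round(v,3).tolist() for k,v in s.items()})
for n in("top","scene"):
    c=read_camera(n);pickle.dump(c,open(n+".pkl","wb"));cv2.imwrite(f"pics/{n}.png",c["image"][:,:,::-1]);print(n,c["fx"],c["cx"],c["cy"],np.round(c["T"],3).tolist())
E
```

```text
{'t': 0.0, 'q': [1.142, 0.131, 1.489, -0.0, 1.523, -0.085], 'dq': [-0.0, -0.001, -0.001, 0.002, -0.002, 0.0], 'joint_torque': [0.002, -55.985, -49.175, 0.077, 0.035, -0.0], 'tool_pos': [0.202, 0.565, 0.404], 'orientation': [-0.537, -3.095, 0.003], 'force': [-0.33, 0.274, 0.151], 'wrist_torque': [0.0, -0.026, 0.003], 'gripper_force': 0.0, 'opening': 0.093}
top 393.2493985116145 318.23223854111274 197.95546509825326 [[-0.002, -0.99, 0.141, 0.438], [-1.0, -0.0, -0.019, -0.034], [0.019, -0.141, -0.99, 0.882], [0.0, 0.0, 0.0, 1.0]]
scene 420.7151121363173 320.6959362807264 202.77540722657733 [[0.67, 0.612, -0.42, 0.836], [0.742, -0.551, 0.382, -0.321], [0.002, -0.568, -0.823, 0.664], [0.0, 0.0, 0.0, 1.0]]
```

View pics/top.png

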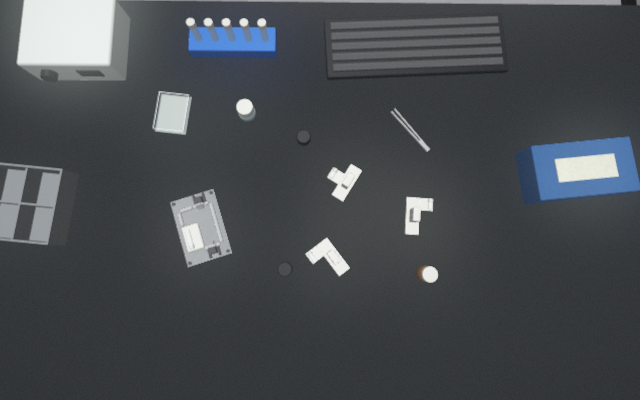

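The top view shows the holder at about (201,228), the T carrier at (345,182), and two L's at (418,215) and (328,256). I'll enlarge these.

Run:
```python
import cv2
i=cv2.imread("pics/top.png")
a=cv2.resize(i[180:280,155:245],None,fx=5,fy=5,interpolation=cv2.INTER_CUBIC)
b=cv2.resize(i[155:285,300:440],None,fx=3.8,fy=3.8,interpolation=cv2.INTER_CUBIC)[:500]
a=cv2.resize(i[180:280,165:235],None,fx=3.7,fy=3.7,interpolation=cv2.INTER_CUBIC)
import numpy as np
o=np.zeros((500,800,3),'u1');o[:a.shape[0],:a.shape[1]]=a;o[:b.shape[0],262:262+b.shape[1]]=b
cv2.imwrite("pics/crop.png",o)
```

```text
(no output)
```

View pics/crop.png

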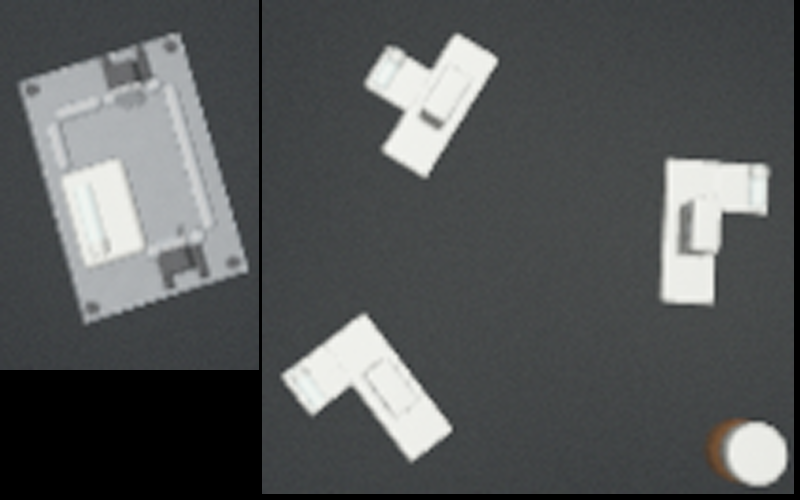

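The lower-left L at (328,256) is the fitting one: its ear is on the left of its +x, which points up-left. The right L is the mirror. The pocket's x points up in the picture, with the ear to the left. Rough poses next.

```bash
cat > h.py <<'E'
import cv2,numpy as np,pickle
from scipy.spatial.transform import Rotation as R
def pt(c,u,v,z,fish=False):
    x=(np.array([u,v],float)-[c["cx"],c["cy"]])/[c["fx"],c["fy"]]
    if fish:
        r=np.linalg.norm(x)+1e-12; d=np.r_[x/r*np.sin(r),np.cos(r)]
    else: d=np.r_[x,1]
    T=np.array(c["T"]);d=T[:3,:3]@d;o=T[:3,3]
    return o+d*(z-o[2])/d[2]
def px(c,p,fish=True):
    T=np.array(c["T"]);q=T[:3,:3].T@(np.array(p)-T[:3,3])
    if fish:
        r=np.hypot(*q[:2]);k=np.arctan2(r,q[2])/r*q[:2]
    else:k=q[:2]/q[2]
    return k*[c["fx"],c["fy"]]+[c["cx"],c["cy"]]
def inc(s,pos,yaw):
    """increment from state pose to tool pointing down, tool x axis at yaw (grip point pos = 167 mm ahead)"""
    A=R.from_rotvec(s["orientation"]);B=R.from_euler('z',yaw)*R.from_euler('x',np.pi)
    tgt=np.array(pos)+[0,0,.167]
    return np.round(np.r_[A.inv().apply(tgt-s["tool_pos"])/.2,(A.inv()*B).as_rotvec()/np.pi],4)
E
python3 - <<'E'
from h import *
c=pickle.load(open("top.pkl","rb"))
o=lambda u,v:(300+(u-262)/3.8,155+v/3.8)
P=lambda u,v,z=.008:pt(c,*o(u,v),z)
a,b,d=P(365,315),P(410,460),P(452,430)
# long leg: outer corner a(+x, -y... ) 
k=[P(*q) for q in((365,315),(452,430),(410,460),(313,414),(283,377))]
x=(k[0]-k[1]);print("corners",np.round(k,3).tolist(),"len",np.linalg.norm(x),"yaw",np.arctan2(x[1],x[0]))
ux=x/np.linalg.norm(x);uy=np.array([-ux[1],ux[0],0]);print("carrier",(k[0]+k[1])/2+uy*.015)
H=lambda u,v,z:pt(c,165+u/3.7,180+v/3.7,z)
q1,q2=H(130,97,.012),H(183,240,.012);x=q1-q2
print("pocket ends",q1,q2,(q1+q2)/2,"yaw",np.arctan2(x[1],x[0]))
e=[H(*q,.008) for q in((180,33),(247,270),(85,323),(20,80))];print(np.round(e,3).tolist(),np.mean(e,0),[np.arctan2(*(e[i]-e[j])[1::-1]) for i,j in((0,1),(3,2))])
E
```

```text
corners [[0.473, -0.07, 0.008], [0.407, -0.12, 0.008], [0.39, -0.095, 0.008], [0.416, -0.039, 0.008], [0.437, -0.022, 0.008]] len 0.08283093377546137 yaw 0.6458179558887746
carrier [ 0.43082519 -0.08276154  0.008     ]
pocket ends [0.54312446 0.21138752 0.012     ] [0.4580203  0.17687539 0.012     ] [0.50057238 0.19413145 0.012     ] yaw 0.38526285206921257
[[0.583, 0.184, 0.008], [0.44, 0.139, 0.008], [0.41, 0.234, 0.008], [0.554, 0.279, 0.008]] [0.49666675 0.20893137 0.008     ] [np.float64(0.30282557484697425), np.float64(0.30369597173136603)]
```

Run:
```python
from h import *
from plant import *
s=read_state();c=read_camera("wrist")
A=R.from_rotvec(s["orientation"]);print("tool x yaw",np.arctan2(*A.as_matrix()[1::-1,0]))
T=np.array(c["T"]);print("cam in tool",A.inv().apply(T[:3,3]-s["tool_pos"]),"axis",A.inv().apply(T[:3,2]),c["fx"],c["cx"],c["cy"])
for y in(.303,.303-np.pi):print(y,inc(s,[.50,.195,.15],y))
for y in(.646,.646-np.pi):print(y,inc(s,[.431,-.083,.15],y))
```

```text
tool x yaw 2.797840607127769
cam in tool [ 7.91065013e-02 -5.47700696e-05  2.06721939e-02] axis [-2.85898995e-01  5.30782008e-04  9.58259612e-01] 309.70691628693146 321.9658626650035 206.5889523130629
0.303 [-2.0253e+00 -1.2378e+00  4.3590e-01 -3.0000e-04  6.0000e-04  7.9410e-01]
-2.838592653589793 [-2.0253e+00 -1.2378e+00  4.3590e-01 -5.0000e-04 -2.0000e-04 -2.0590e-01]
0.646 [-2.1690e+00 -2.6627e+00  4.3820e-01 -3.0000e-04  5.0000e-04  6.8500e-01]
-2.495592653589793 [-2.1690e+00 -2.6627e+00  4.3820e-01 -5.0000e-04 -3.0000e-04 -3.1500e-01]
```

Call:
arm_command([
  [-0.17,-0.1,0,0,0,0.058],
  [-0.34,-0.2,0,0,0,0.116],
  [-0.51,-0.3,0,0,0,0.174],
  [-0.68,-0.4,0,0,0,0.232],
  [-0.85,-0.5,0,0,0,0.29],
])

```text
t: 0.78
tool_pos: [0.3292, 0.4123, 0.4045]
orientation: [-1.852, -2.538, 0.001]
force: [0.9, -0.5, 0.2]
opening: 0.093
gripper_force: 0.0
```

```bash
cat > go.py <<'E'
import sys
from h import *
from plant import *
s=read_state();p=list(map(float,sys.argv[1:5]))
print("t",round(s["t"],2),"tool",np.round(s["tool_pos"],4),"F",np.round(s["force"],2),"op",round(float(s["opening"]),4),"gf",round(float(s["gripper_force"]),2),"q",np.round(s["q"],2));print(inc(s,p[:3],p[3]).tolist())
E
python3 go.py .50 .195 .12 .303
```

```text
t 0.78 tool [0.3292 0.4123 0.4045] F [ 0.91 -0.52  0.24] op 0.093 gf 0.0 q [ 0.8  -0.07  1.69 -0.    1.52  0.49]
[-1.2954, 0.482, 0.5875, -0.0, 0.0001, 0.5023]
```

Call:
arm_command([
  [-0.15,0.05,0.06,0,0,0.058],
  [-0.3,0.1,0.12,0,0,0.116],
  [-0.45,0.15,0.18,0,0,0.174],
  [-0.6,0.2,0.24,0,0,0.232],
  [-0.75,0.25,0.3,0,0,0.28],
])

```text
t: 1.4
tool_pos: [0.4231, 0.2855, 0.3441]
orientation: [-2.756, -1.508, 0.001]
force: [0.2, -0.1, 0.9]
opening: 0.0928
gripper_force: 0.0
```

```bash
python3 go.py .50 .195 .12 .303
```

```text
t 1.4 tool [0.4231 0.2855 0.3441] F [ 0.16 -0.08  0.94] op 0.0928 gf 0.0 q [ 0.49 -0.08  1.81  0.    1.41  1.06]
[-0.1737, 0.5677, 0.2855, -0.0, 0.0001, 0.2224]
```

Call:
arm_command([
  [-0.03,0.1,0.06,0,0,0.05],
  [-0.06,0.25,0.12,0,0,0.1],
  [-0.1,0.4,0.18,0,0,0.16],
  [-0.1,0.5,0.22,0,0,0.18],
  [-0.1,0.5,0.22,0,0,0.18],
])

```text
t: 2.02
tool_pos: [0.497, 0.2155, 0.2999]
orientation: [3.065, 0.689, -0.002]
force: [-0.5, 0.3, 0.8]
opening: 0.093
gripper_force: 0.0
```

```bash
python3 go.py .50 .195 .12 .303
cat > look.py <<'E'
import sys
from h import *
from plant import *
n=sys.argv[1];c=read_camera("wrist");pickle.dump(c,open(n+".pkl","wb"));cv2.imwrite(f"pics/{n}.png",c["image"][:,:,::-1])
E
python3 look.py w1
```

```text
t 2.02 tool [0.497  0.2155 0.2999] F [-0.47  0.28  0.82] op 0.093 gf 0.0 q [0.31 0.05 1.77 0.   1.32 1.44]
[-0.0304, 0.099, 0.0646, -0.0001, 0.0005, 0.0443]
```

View pics/w1.png

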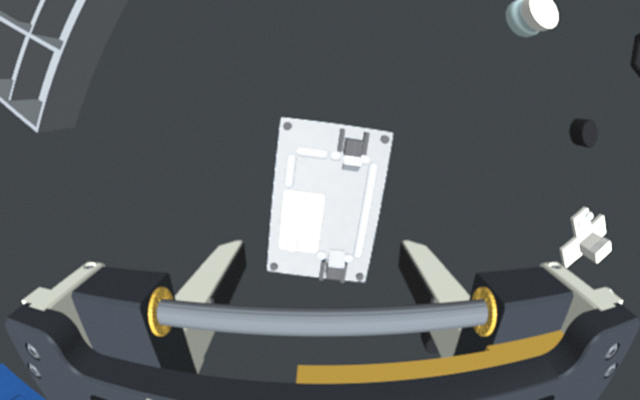

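The holder is at about (267–392, 118–282), with catches at (352,150) and (335,268). I'll go a little lower and straighten for a precise look.

Call:
arm_command([
  [-0.05,0.04,0.1,0,0,0.01],
  [-0.12,0.07,0.2,0,0,0.02],
  [-0.2,0.07,0.25,0,0,0.025],
  [-0.2,0.07,0.25,0,0,0.025],
  [-0.2,0.07,0.25,0,0,0.025],
])

```text
t: 2.7
tool_pos: [0.4668, 0.1872, 0.252]
orientation: [-3.089, -0.57, -0.003]
force: [0.4, 1.1, -0.1]
opening: 0.0929
gripper_force: 0.0
```

```bash
python3 go.py .50 .195 .12 .303; python3 look.py w2; python3 -c "
import cv2
i=cv2.imread('pics/w2.png');g=i[60:300,200:460];cv2.imwrite('pics/w2c.png',cv2.resize(cv2.convertScaleAbs(g,alpha=1.0),None,fx=2.5,fy=2.5,interpolation=cv2.INTER_CUBIC))"
```

```text
t 2.7 tool [0.4668 0.1872 0.252 ] F [ 0.45  1.06 -0.1 ] op 0.0929 gf 0.0 q [ 0.28 -0.    1.91  0.    1.23  1.48]
[0.1692, 0.0226, -0.1749, -0.0, -0.0007, 0.0198]
```

View pics/w2c.png

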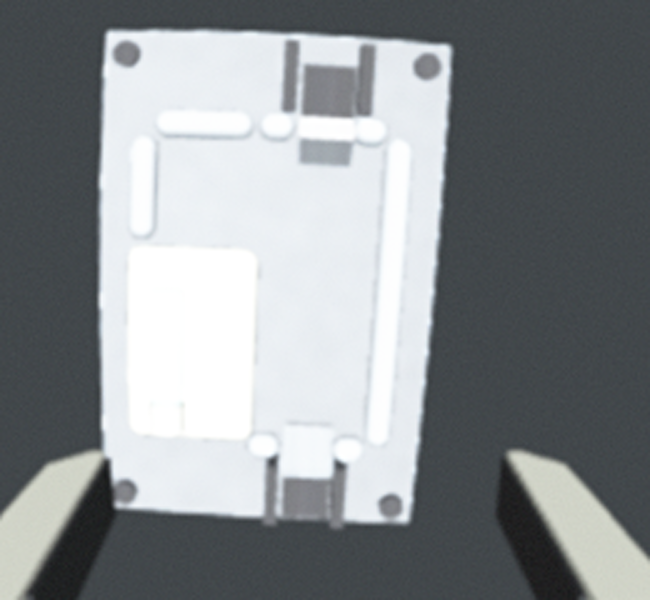

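The crop shows the pocket clearly. The right guide's inner edge runs (386,140)–(368,443), the plate's edge (257,250)–(251,438), and the catch rails are at (291/367, 75) and (270/337, 495).

Run:
```python
from h import *
c=pickle.load(open("w2.pkl","rb"))
P=lambda u,v,z:pt(c,200+u/2.5,60+v/2.5,z,True)
e=np.array([P(*q,.008) for q in((107,31),(450,45),(410,522),(113,508))])
print("sides",[round(np.linalg.norm(e[i]-e[i-1])*1e3,1) for i in range(4)],"centre",e.mean(0))
yaw=[np.arctan2(*(a-b)[1::-1]) for a,b in((e[0],e[3]),(e[1],e[2]))];yw=[np.arctan2(*(a-b)[1::-1])-np.pi/2 for a,b in((e[0],e[1]),(e[3],e[2]))];print(yaw,yw)
y=np.mean(yaw+yw);ux=np.array([np.cos(y),np.sin(y),0]);uy=np.array([-ux[1],ux[0],0]);o=e.mean(0)
def S(n,*qs,z=.016):
    for q in qs:
        p=P(*q,z)-o;print(n,np.round([p@ux*1e3,p@uy*1e3],1))
S("plate corners",(129,248),(257,250),(251,438),(128,434))
S("rguide inner",(386,145),(370,440),z=.013)
S("rguide outer",(410,145),(389,440),z=.013)
S("screws",(126,53),(427,66),(390,505),(124,491),z=.008)
S("topguide lower, bottom dots upper",(205,136),(277,138),(262,435),(347,436),z=.013)
S("catch rails",(291,75),(367,78),(270,495),(337,497),z=.012)
S("noses top",(328,128),(306,450),z=.034)
print(o,y)
```

```text
sides [np.float64(149.8), np.float64(98.7), np.float64(149.0), np.float64(97.7)] centre [0.49845494 0.21069516 0.008     ]
[np.float64(0.32541453223409067), np.float64(0.31832899751844723)] [np.float64(0.3136558777762246), np.float64(0.32113528378856926)]
plate corners [11.9 39.5]
plate corners [12.5  2.9]
plate corners [-44.   3.]
plate corners [-44.8  40.7]
rguide inner [ 43.7 -31.8]
rguide inner [-44.2 -33. ]
rguide outer [ 44.2 -38.5]
rguide outer [-43.9 -38.9]
screws [68.3 43.5]
screws [ 67.6 -42.8]
screws [-68.6 -41.8]
screws [-68.2  44.6]
topguide lower, bottom dots upper [44.  18.8]
topguide lower, bottom dots upper [44.1 -1.3]
topguide lower, bottom dots upper [-44.   -0.2]
topguide lower, bottom dots upper [-43.2 -25.9]
catch rails [62.1 -4.4]
catch rails [ 62.4 -25.6]
catch rails [-64.7  -3.2]
catch rails [-64.4 -24.2]
noses top [ 47.1 -14.8]
noses top [-39.5 -13.3]
[0.49845494 0.21069516 0.008     ] 0.31963367282933297
```

```bash
python3 go.py .408 -.098 .12 .646
```

```text
t 2.75 tool [0.467  0.1871 0.252 ] F [ 0.03  0.71 -0.14] op 0.0928 gf 0.0 q [ 0.28 -0.    1.91  0.    1.23  1.48]
[-0.7839, 1.2263, -0.1766, 0.0001, -0.0007, -0.0895]
```

Call:
arm_command([
  [-0.1,0.15,-0.12,0,0,-0.015],
  [-0.25,0.4,-0.17,0,0,-0.04],
  [-0.4,0.65,-0.17,0,0,-0.06],
  [-0.54,0.85,-0.17,0,0,-0.08],
  [-0.64,1.0,-0.17,0,0,-0.09],
])

```text
t: 3.38
tool_pos: [0.4179, -0.0478, 0.286]
orientation: [2.977, 0.999, 0.003]
force: [0.2, 0.1, 0.5]
opening: 0.0932
gripper_force: 0.0
```

```bash
python3 go.py .408 -.098 .08 .646
```

```text
t 3.38 tool [ 0.4179 -0.0478  0.286 ] F [0.24 0.06 0.55] op 0.0932 gf 0.0 q [-0.24 -0.29  2.1  -0.    1.32  0.69]
[-0.1912, 0.1701, 0.1952, 0.0006, -0.0005, 0.0004]
```

Call:
arm_command([
  [-0.07,0.07,0.08,0,0,0],
  [-0.14,0.14,0.16,0,0,0],
  [-0.14,0.14,0.19,0,0,0],
  [-0.14,0.14,0.19,0,0,0],
  [-0.14,0.14,0.19,0,0,0],
])

```text
t: 4.0
tool_pos: [0.4128, -0.0848, 0.2475]
orientation: [2.978, 0.998, 0.002]
force: [0.4, 0.0, 0.2]
opening: 0.0929
gripper_force: 0.0
```

```bash
python3 go.py .431 -.083 .08 .646; python3 look.py w3; python3 -c "
import cv2
i=cv2.imread('pics/w3.png');g=i[60:300,200:460];cv2.imwrite('pics/w3c.png',cv2.resize(g,None,fx=2.5,fy=2.5,interpolation=cv2.INTER_CUBIC))"
```

```text
t 4.0 tool [ 0.4128 -0.0848  0.2475] F [0.4  0.03 0.19] op 0.0929 gf 0.0 q [-0.32 -0.23  2.14  0.    1.24  0.6 ]
[0.0779, 0.0479, 0.0028, 0.0003, -0.0003, 0.0003]
```

View pics/w3c.png

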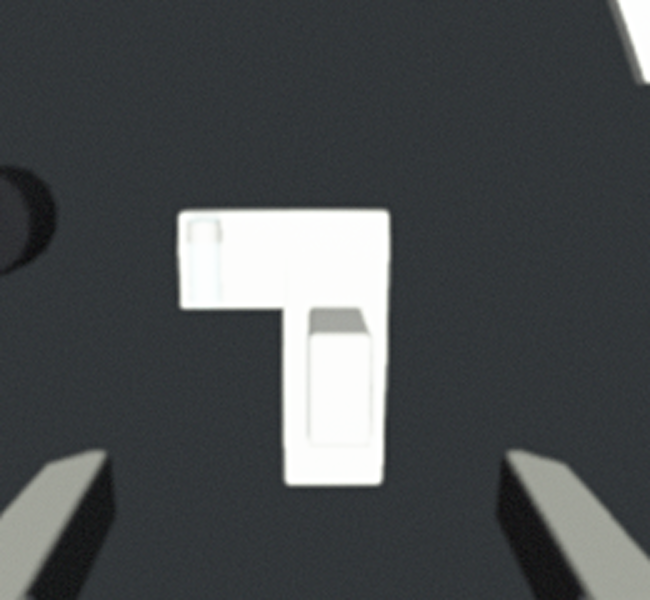

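The carrier's plate corners are (179,211), (389,211), (382,485), (285,485), and its rib top is (309,333)–(370,445).

```bash
cat > carr.py <<'E'
from h import *
def fit(c,corn,zt=.008):
    # corn: px of (+x,-y),( -x,-y),(-x,+y),(+x,ear end) plate-top corners; returns origin, yaw
    m=np.array([[42,-15],[-42,-15],[-42,15],[42,45]])*1e-3
    w=np.array([pt(c,u,v,zt,True)[:2] for u,v in corn])
    mc,wc=m-m.mean(0),w-w.mean(0)
    y=np.arctan2((mc[:,0]*wc[:,1]-mc[:,1]*wc[:,0]).sum(),(mc*wc).sum())
    Q=np.array([[np.cos(y),-np.sin(y)],[np.sin(y),np.cos(y)]])
    o=w.mean(0)-Q@m.mean(0);return o,y,np.round((w-o-m@Q.T)*1e3,1)
E
python3 - <<'E'
from carr import *
c=pickle.load(open("w3.pkl","rb"));f=lambda u,v:(200+u/2.5,60+v/2.5)
print(fit(c,[f(389,210),f(382,486),f(285,486),f(179,210)]))
r=[pt(c,*f(*q),.044,True) for q in((309,333),(368,333),(370,445),(308,443))];print(np.mean(r,0),np.round(r,4).tolist())
E
python3 go.py .431 -.083 .032 .646
```

```text
(array([ 0.43358596, -0.08128162]), np.float64(0.6444745957538144), array([[ 0.3,  0.6],
       [-0.3, -0.6],
       [-0.5, -0.3],
       [ 0.6,  0.3]]))
[ 0.4340781  -0.08024694  0.044     ] [[0.4412, -0.0655, 0.044], [0.4499, -0.077, 0.044], [0.4271, -0.0958, 0.044], [0.4181, -0.0827, 0.044]]
t 4.05 tool [ 0.4128 -0.0848  0.2475] F [1.01 0.39 0.04] op 0.0933 gf 0.0 q [-0.32 -0.23  2.14  0.    1.24  0.6 ]
[0.0779, 0.0477, 0.2427, 0.0003, -0.0003, 0.0003]
```

```bash
python3 go.py .4337 -.081 .032 .6445
```

```text
t 4.05 tool [ 0.4128 -0.0848  0.2475] F [1.01 0.39 0.04] op 0.0933 gf 0.0 q [-0.32 -0.23  2.14  0.    1.24  0.6 ]
[0.0947, 0.0479, 0.2427, 0.0003, -0.0003, 0.0008]
```

Call:
arm_command([
  [0.06,0.03,0.03,0,0,0],
  [0.095,0.048,0.08,0,0,0.001],
  [0.095,0.048,0.15,0,0,0.001],
  [0.095,0.048,0.21,0,0,0.001],
  [0.095,0.048,0.243,0,0,0.001],
])

```text
t: 4.68
tool_pos: [0.4325, -0.0813, 0.197]
orientation: [-2.98, -0.992, 0.002]
force: [-0.6, -0.3, 0.7]
opening: 0.0926
gripper_force: 0.0
```

Call:
arm_command([
  [0,0,0,0,0,0],
  [0,0,0,0,0,0],
  [0,0,0,0,0,0],
  [0,0,0,0,0,0],
  [0,0,0,0,0,0],
], fingers=1, force=30)

```text
t: 5.3
tool_pos: [0.4333, -0.0816, 0.1983]
orientation: [2.981, 0.992, 0.0]
force: [0.5, 0.2, -0.4]
opening: 0.0476
gripper_force: 0.0
```

```bash
python3 go.py .4337 -.081 .032 .6445
```

```text
t 5.3 tool [ 0.4333 -0.0816  0.1983] F [ 0.54  0.22 -0.38] op 0.0476 gf 0.0 q [-0.3  -0.09  2.11 -0.    1.12  0.63]
[0.0034, -0.001, -0.0033, 0.0001, -0.0001, -0.0006]
```

Call:
arm_command([
  [0,0,0,0,0,0],
  [0,0,0,0,0,0],
  [0,0,0,0,0,0],
  [0,0,0,0,0,0],
  [0,0,0,0,0,0],
])

```text
t: 5.92
tool_pos: [0.4331, -0.0815, 0.1981]
orientation: [-2.981, -0.992, 0.0]
force: [0.4, 0.5, -0.2]
opening: 0.0161
gripper_force: 30.0
```

Call:
arm_command([
  [0,0,-0.1,0,0,0],
  [0,0,-0.2,0,0,0],
  [0,0,-0.3,0,0,0],
  [0,0,-0.35,0,0,0],
  [0,0,-0.35,0,0,0],
])

```text
t: 6.55
tool_pos: [0.4334, -0.0816, 0.2686]
orientation: [2.98, 0.992, 0.002]
force: [-0.5, 0.1, -1.9]
opening: 0.016
gripper_force: 30.0
```

```bash
python3 go.py .503 .1968 .105 .32
```

```text
t 6.55 tool [ 0.4334 -0.0816  0.2686] F [-0.54  0.05 -1.9 ] op 0.016 gf 30.0 q [-0.3  -0.2   2.07 -0.    1.27  0.63]
[1.1129, -0.9058, -0.0173, 0.0003, -0.0003, 0.1027]
```

Call:
arm_command([
  [0.12,-0.1,-0.03,0,0,0.01],
  [0.35,-0.28,-0.05,0,0,0.03],
  [0.57,-0.46,-0.05,0,0,0.055],
  [0.79,-0.64,-0.05,0,0,0.08],
  [0.98,-0.8,-0.03,0,0,0.1],
])

```text
t: 7.18
tool_pos: [0.4941, 0.166, 0.2731]
orientation: [3.1, 0.511, -0.001]
force: [0.9, -0.3, -0.5]
opening: 0.0164
gripper_force: 30.0
```

```bash
python3 go.py .503 .1968 .105 .32
```

```text
t 7.17 tool [0.4941 0.166  0.2731] F [ 0.87 -0.3  -0.48] op 0.0164 gf 30.0 q [ 0.23  0.02  1.85 -0.    1.27  1.47]
[0.0915, -0.1315, 0.0056, -0.0, 0.0002, 0.0021]
```

Call:
arm_command([
  [0.05,-0.07,0,0,0,0.002],
  [0.092,-0.134,0.005,0,0,0.002],
  [0.092,-0.134,0.005,0,0,0.002],
  [0.092,-0.134,0.005,0,0,0.002],
  [0.092,-0.134,0.005,0,0,0.002],
])

```text
t: 7.8
tool_pos: [0.503, 0.1944, 0.2732]
orientation: [3.101, 0.502, 0.0]
force: [0.6, 0.4, -1.8]
opening: 0.0161
gripper_force: 30.0
```

```bash
python3 go.py .503 .1968 .105 .32; python3 look.py w4; python3 -c "
import cv2
i=cv2.imread('pics/w4.png');g=i[60:300,200:460];cv2.imwrite('pics/w4c.png',cv2.resize(g,None,fx=2.5,fy=2.5,interpolation=cv2.INTER_CUBIC))"
```

```text
t 7.8 tool [0.503  0.1944 0.2732] F [ 0.55  0.36 -1.78] op 0.0161 gf 30.0 q [ 0.27  0.07  1.8  -0.    1.27  1.52]
[0.004, -0.0116, 0.0062, 0.0001, -0.0, 0.0004]
```

View pics/w4c.png

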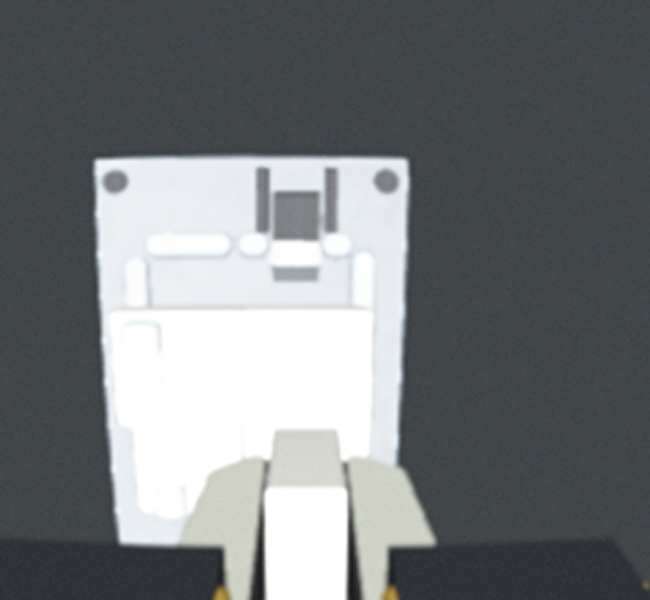

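The carrier's front edge is at (111,310)–(373,309). The holder's front edge is at (95,160)–(408,160), with catch rails at x = 263/331.

Run:
```python
from carr import *
from plant import *
s=read_state()
c=pickle.load(open("w4.pkl","rb"));P=lambda u,v,z:pt(c,200+u/2.5,60+v/2.5,z,True)[:2]
zt=s["tool_pos"][2]-.1981+.008
a,b,e=P(111,310,zt),P(373,309,zt),P(370,425,zt)
d=a-b;y=np.arctan2(d[1],d[0])-np.pi/2
A=R.from_rotvec(s["orientation"]).as_matrix()
Q=np.array([[np.cos(y),-np.sin(y)],[np.sin(y),np.cos(y)]])
print("w",np.linalg.norm(d),"carrier yaw",y,"tool yaw",np.arctan2(A[1,0],A[0,0]),"origin from a,b",a-Q@[.042,.045],b-Q@[.042,-.015],"tool",s["tool_pos"], "edge yaw", np.arctan2(*(b-e)[::-1]))
ux,uy=Q.T
def H(n,u,v,z):
    p=P(u,v,z);print(n,np.round([(p-[.503,.1968])@[np.cos(.32),np.sin(.32)]*1e3,(p-[.503,.1968])@[-np.sin(.32),np.cos(.32)]*1e3],1))
H("corner",95,159,.008);H("corner",408,159,.008);H("screw",115,181,.008);H("screw",386,181,.008);H("rail",263,200,.012);H("rail",331,200,.012);H("guide low",190,256,.013);H("rguide inner",354,280,.013);H("lguide inner",146,285,.013)
```

```text
w 0.05960774886412711 carrier yaw 0.3217214976616576 tool yaw 0.3211234685845254 origin from a,b [0.50456373 0.1936086 ] [0.5044397  0.19398072] tool [0.50299017 0.19446794 0.2732592 ] edge yaw 0.3217700479477351
corner [75.6 64.4]
corner [ 74.6 -35.1]
screw [68.3 58. ]
screw [ 67.4 -28.2]
rail [61.5 10.3]
rail [ 61.5 -10.8]
guide low [44.2 33.3]
rguide inner [ 36.4 -18.2]
lguide inner [35.  47.9]
```

Call:
arm_command([
  [-0.0025,-0.0165,0.05,0,0,0],
  [-0.0025,-0.0165,0.1,0,0,0],
  [-0.0025,-0.0165,0.15,0,0,0],
  [-0.0025,-0.0165,0.2,0,0,0],
  [-0.0025,-0.0165,0.2,0,0,0],
])

```text
t: 8.48
tool_pos: [0.5008, 0.1981, 0.2317]
orientation: [3.101, 0.504, -0.004]
force: [0.4, 0.3, -1.0]
opening: 0.0158
gripper_force: 30.0
```

```bash
python3 go.py .503 .1968 .105 .32; python3 look.py w5; python3 -c "
import cv2
i=cv2.imread('pics/w5.png');g=i[100:300,210:430];cv2.imwrite('pics/w5c.png',cv2.resize(g,None,fx=3,fy=3,interpolation=cv2.INTER_CUBIC))"
```

```text
t 8.47 tool [0.5008 0.1981 0.2317] F [ 0.44  0.28 -1.03] op 0.0158 gf 30.0 q [ 0.28  0.12  1.83 -0.    1.2   1.53]
[0.0077, 0.0096, -0.2017, -0.0, 0.0008, 0.0007]
```

View pics/w5c.png

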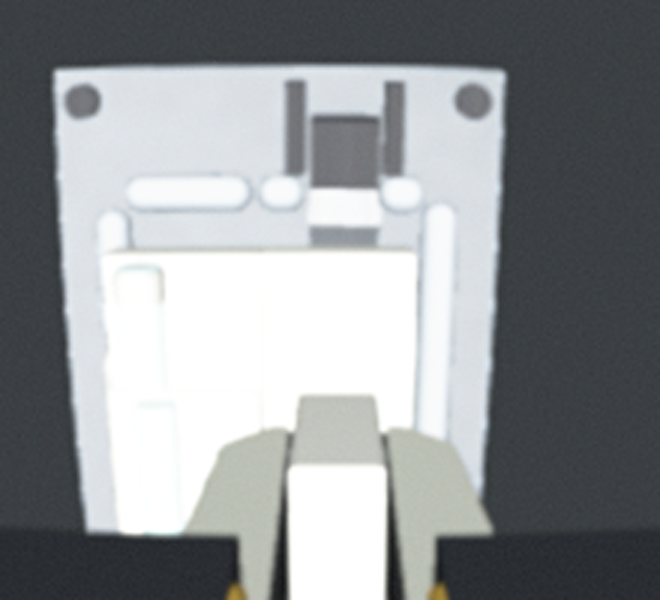

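The carrier's front corners are at about (107,251) and (416,251); rails are at 295/394, and the guide's inner edge is at (427,300).

Run:
```python
from carr import *
from plant import *
s=read_state()
c=pickle.load(open("w5.pkl","rb"));P=lambda u,v,z:pt(c,210+u/3,100+v/3,z,True)[:2]
zt=s["tool_pos"][2]-.1981+.008
def H(n,u,v,z):
    p=P(u,v,z)-[.503,.1968];print(n,np.round([p@[np.cos(.32),np.sin(.32)]*1e3,p@[-np.sin(.32),np.cos(.32)]*1e3],1))
H("car ear",107,251,zt);H("car -y",416,251,zt);H("car -y",414,420,zt)
H("tool",0,0,0) if 0 else None
H("corner",54,69,.008);H("corner",506,70,.008);H("screw",82,101,.008);H("screw",473,101,.008);H("rail",295,130,.012);H("rail",394,130,.012);H("guide low",190,210,.013);H("rguide inner",427,300,.013);H("lguide outer",99,225,.013);H("rguide outer",452,300,.013)
p=s["tool_pos"][:2]-[.503,.1968];print("tool",p@[np.cos(.32),np.sin(.32)]*1e3,p@[-np.sin(.32),np.cos(.32)]*1e3,zt)
```

```text
car ear [41.4 44.9]
car -y [ 41.4 -13.3]
car -y [  7.4 -13.9]
corner [75.6 64.4]
corner [ 74.6 -35.4]
screw [68.1 58.1]
screw [ 67.5 -28.2]
rail [61.1 10.4]
rail [ 61.2 -10.7]
guide low [43.9 33.3]
rguide inner [ 23.7 -18.6]
lguide outer [40.8 54. ]
rguide outer [ 23.8 -24.2]
tool -1.2734272318719482 1.939887542356772 0.04238294735744943
```

Call:
arm_command([
  [0.003,0.005,0,0,0,0],
  [0.003,0.005,0.025,0,0,0],
  [0.003,0.005,0.05,0,0,0],
  [0.003,0.005,0.07,0,0,0],
  [0.003,0.005,0.07,0,0,0],
], force=45)

```text
t: 9.15
tool_pos: [0.5029, 0.1977, 0.2199]
orientation: [-3.101, -0.504, -0.003]
force: [-0.8, -0.1, 5.1]
opening: 0.0157
gripper_force: 45.0
```

```bash
python3 go.py .503 .1968 .04 .32
```

```text
t 9.15 tool [0.5029 0.1977 0.2199] F [-0.78 -0.1   5.08] op 0.0157 gf 45.0 q [ 0.28  0.14  1.83 -0.    1.17  1.53]
[-0.0008, 0.0043, 0.0643, 0.0, -0.0006, 0.0007]
```

Call:
arm_command([
  [0,0,0.01,0,0,0],
  [0,0,0.02,0,0,0],
  [0,0,0.03,0,0,0],
  [0,0,0.04,0,0,0],
  [0,0,0.04,0,0,0],
])

```text
t: 9.78
tool_pos: [0.5021, 0.1975, 0.2107]
orientation: [3.101, 0.504, -0.001]
force: [-0.5, -0.4, -0.8]
opening: 0.0158
gripper_force: 45.0
```

Call:
arm_command([
  [0,0,0.01,0,0,0],
  [0,0,0.02,0,0,0],
  [0,0,0.02,0,0,0],
  [0,0,0.02,0,0,0],
  [0,0,0.02,0,0,0],
])

```text
t: 10.4
tool_pos: [0.5022, 0.1975, 0.207]
orientation: [3.101, 0.504, -0.0]
force: [0.4, 0.4, -0.6]
opening: 0.0158
gripper_force: 45.0
```

Call:
arm_command([
  [0,0,0.005,0,0,0],
  [0,0,0.01,0,0,0],
  [0,0,0.01,0,0,0],
  [0,0,0.01,0,0,0],
  [0,0,0.01,0,0,0],
])

```text
t: 11.02
tool_pos: [0.5024, 0.1976, 0.2061]
orientation: [3.101, 0.504, 0.0]
force: [-4.7, -1.8, 9.4]
opening: 0.0159
gripper_force: 45.0
```

Call:
arm_command([
  [0,0,0.005,0,0,0],
  [0,0,0.01,0,0,0],
  [0,0,0.01,0,0,0],
  [0,0,0.01,0,0,0],
  [0,0,0.01,0,0,0],
])

```text
t: 11.65
tool_pos: [0.5025, 0.1976, 0.2061]
orientation: [3.101, 0.504, -0.0]
force: [-16.0, -5.3, 29.0]
opening: 0.0159
gripper_force: 45.0
```

Seated at TCP z = 0.2061 with 29 N of press. Now easing off, then tugging gradually.

Call:
arm_command([
  [0,0,-0.006,0,0,0],
  [0,0,-0.012,0,0,0],
  [0,0,-0.014,0,0,0],
  [0,0,-0.014,0,0,0],
  [0,0,-0.014,0,0,0],
])

```text
t: 12.28
tool_pos: [0.5025, 0.1976, 0.2061]
orientation: [-3.101, -0.504, -0.001]
force: [-1.6, 0.3, 3.4]
opening: 0.0157
gripper_force: 45.0
```

Call:
arm_command([
  [0,0,-0.004,0,0,0],
  [0,0,-0.008,0,0,0],
  [0,0,-0.01,0,0,0],
  [0,0,-0.01,0,0,0],
  [0,0,-0.01,0,0,0],
])

```text
t: 12.9
tool_pos: [0.5022, 0.1975, 0.2077]
orientation: [3.101, 0.504, -0.001]
force: [0.3, -0.5, -2.8]
opening: 0.0157
gripper_force: 45.0
```

Call:
arm_command([
  [0,0,-0.0015,0,0,0],
  [0,0,-0.003,0,0,0],
  [0,0,-0.004,0,0,0],
  [0,0,-0.004,0,0,0],
  [0,0,-0.004,0,0,0],
])

```text
t: 13.52
tool_pos: [0.5021, 0.1974, 0.2079]
orientation: [3.101, 0.504, -0.001]
force: [5.6, 1.7, -16.0]
opening: 0.0156
gripper_force: 45.0
```

It holds at +1.8 mm under about 15 N, so it is latched. Now lowering it back to its seat and releasing.

Call:
arm_command([
  [0,0,0.004,0,0,0],
  [0,0,0.008,0,0,0],
  [0,0,0.013,0,0,0],
  [0,0,0.013,0,0,0],
  [0,0,0.013,0,0,0],
])

```text
t: 14.15
tool_pos: [0.5025, 0.1976, 0.2066]
orientation: [-3.101, -0.504, -0.001]
force: [0.5, -0.8, -0.1]
opening: 0.0158
gripper_force: 45.0
```

Call:
arm_command([
  [0,0,0,0,0,0],
  [0,0,0,0,0,0],
  [0,0,0,0,0,0],
  [0,0,0,0,0,0],
  [0,0,0,0,0,0],
], fingers=-0.3)

```text
t: 14.78
tool_pos: [0.5023, 0.1975, 0.2061]
orientation: [3.101, 0.504, -0.0]
force: [-0.3, 0.8, 0.3]
opening: 0.0589
gripper_force: 0.0
```

Call:
arm_command([
  [0,0,0,0,0,0],
  [0,0,-0.05,0,0,0],
  [0,0,-0.15,0,0,0],
  [0,0,-0.25,0,0,0],
  [0,0,-0.35,0,0,0],
])

```text
t: 15.4
tool_pos: [0.5024, 0.1975, 0.2776]
orientation: [-3.101, -0.504, -0.001]
force: [0.5, -0.2, 0.7]
opening: 0.0606
gripper_force: 0.0
```

Call:
arm_command([
  [-0.05,0,-0.05,0,0,0],
  [-0.1,0,-0.05,0,0,0],
  [-0.15,0,-0.05,0,0,0],
  [-0.15,0,-0.05,0,0,0],
  [-0.15,0,-0.05,0,0,0],
])

```text
t: 16.02
tool_pos: [0.4738, 0.188, 0.2858]
orientation: [3.101, 0.504, -0.001]
force: [-0.4, 0.1, -0.1]
opening: 0.0607
gripper_force: 0.0
```

```bash
python3 go.py .503 .1968 .105 .32; python3 look.py w6; python3 -c "
import cv2
i=cv2.imread('pics/w6.png');g=i[60:300,200:460];cv2.imwrite('pics/w6c.png',cv2.resize(g,None,fx=2.5,fy=2.5,interpolation=cv2.INTER_CUBIC))"
```

```text
t 16.02 tool [0.4738 0.188  0.2858] F [-0.39  0.11 -0.08] op 0.0607 gf 0.0 q [ 0.28 -0.02  1.87  0.    1.3   1.53]
[0.1527, 0.0044, 0.069, -0.0, 0.0001, 0.0007]
```

View pics/w6c.png

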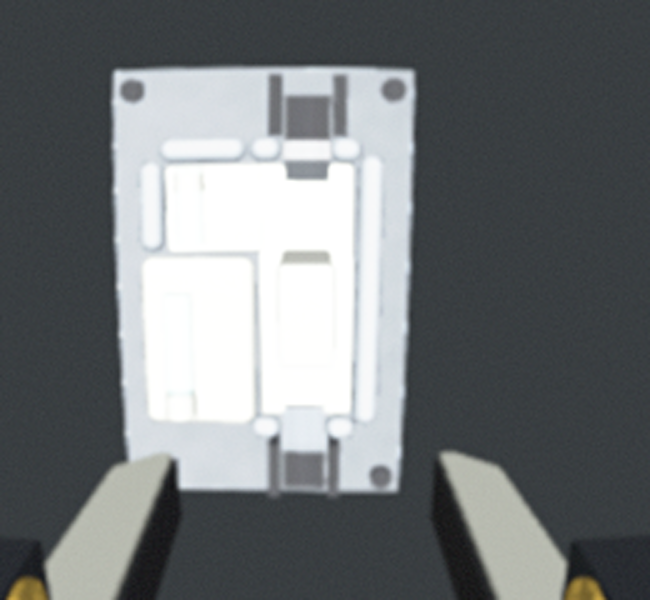

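The carrier sits square in the gap at (165–355, 163–415), with both catch noses over its ends at (306,170) and (305,412). Handing in.

```bash
python3 -c "
from plant import *
print(close_job())"
```

```text
the job is handed in; nothing more can be done
None
```

The L carrier is seated and latched under both catches, released, and the job is handed in; it held an upward tug of about 15 N (above the 6–12 N advised) with about 1.8 mm of lift, and the two look-alikes were never touched.

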